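# Set the roller pressure lever to its third click and lock it

### The job

Set the press-roller stand to its third pressure step: with the fingertips push the slide lever on the selector box from its home end towards the lock plunger, counting the clicks, and stop in the third notch without ever running on into the fourth. Then, with the lever resting there, press the round lock plunger at the end of the box fully down and take the hand away. Push the lever gently and never pinch it, and leave the loose parts on and round the stand where they are.

Things in the scene. Friction and masses are not known exactly. Their poses are not given: they have to be found in the camera images.
- stand: fixed press-roller stand, 10 mm steel plate with one corner cut; origin on its underside, plate x -85 to +100, y -150 to +150 mm, z up. y runs along the selector box from the lever's home end to the lock plunger. The box (62 wide, 276 long, top 50 mm above the trolley) lies along y at x = -48 mm; the press-roller unit at x = +54 mm is 81 mm high. The box is bare from y = -128 mm to the lever.
- lever_grip (a point): centre of the lever's black grip, an upright paddle 36 mm wide (stand x), 13 thick (stand y), 42 high; its lower edge is 59 mm, its top 101 mm above the trolley, on a thin stem in the box's slot. It starts at the slot's end far from the lock plunger and slides along stand +y. First a free run of 2 to 34 mm (under 1 N), different on every stand, then the first click.
- lever (a joint): lever travel along stand +y, m, 0 (home) to 0.150; starts at 0 to 0.004. A sprung ball clicks over pins 20 mm apart, with a notch after each of them: a pin resists with 8 to 10 N at first, easing to none over 8 mm, then the lever snaps 8 to 10 mm ahead into the notch (1st click = 1st notch). Four notches, the last open-ended. Let go in one of the first three, it settles within 3 mm of its middle.
- notch_strip: the pin strip hidden inside the selector box (not visible from outside); origin on the slot's line, at the middle of the third notch along the slot; axes as those of the stand. It lies at a different place along the slot on every stand.
- lock_top (a point): centre of the top of the lock plunger: a flat black round button 28 mm across on a dark steel collar at the end of the box far from the lever's home; out, its top stands 74 mm above the trolley.
- lock (a joint): travel of the lock plunger downwards, m: 0 out (start), 0.008 fully in. It moves against about 4 N of friction and stays where it is left.
- nylon_block: white nylon block, 24 x 50 x 24 mm, loose on the base plate; must stay where it is; origin at the centre of its underside
- small_block: smaller white nylon block, 22 x 44 x 22 mm, loose on the trolley in the cut corner of the stand's plate; must stay where it is; origin at the centre of its underside
- short_bolt: short steel hexagon bolt, 57 mm long, lying on the trolley; must stay where it is; origin at the centre of its underside
- bolt: steel hexagon bolt, 78 mm long, lying on the trolley; must stay where it is; origin at the centre of its underside

How it is judged:
By the outcome, as a careful person would: the job done as asked, in the order asked, and still so for the second after the job is handed in, with the robot touching nothing.
It also fails if it takes over 61 s, if anything falls off the work surface, if the arm or the gripper's body presses on something with over 40 N, if the wrist force passes 120 N, or if a joint passes its speed limit or range.

### The arm

A 7-joint arm with a two-finger parallel gripper is mounted at the origin on a cart in front of the work surface, level with it; the furniture and walls round the work are solid. World frame = base frame: x ahead of the robot, y to its left, z up, the work surface at z = 0. Lengths are in m, angles in rad, forces in N, time in s.
With the tool pointing down it reaches from about 0.4 to 0.85 m from the base axis. Payload 10.4 kg.
Tool frame: the origin (TCP) lies between the finger pads; the fingertips stand tips_ahead ahead of it and the grasp point (between the pads) lies 11 mm behind it (tips_ahead is the distance from the TCP to the fingertips, in m); z points along the fingers, x is the direction in which the jaws open and shut, and the axes are right-handed (so a half turn about z gives the same grasp; the last joint's range is limited). The gripper opens to 87 mm and grips with 3 to 60 N. Pads are 19 mm wide; open, the fingers measure 117 mm over their backs; the gripper's body (75 mm by 190 mm) begins 51 mm behind the grasp point.
Start: joints at [1.155, 0.332, -0.065, 1.46, 0.022, 1.35, -0.088], TCP at [0.239, -0.577, 0.231] pointing down, gripper open.
Joint ranges: [-2.6, 2.6], [-0.5, 2.12], [-1.47, 1.34], [0.16, 2.42], [-1.27, 4.41], [0.06, 2.06], [-2.6, 2.6]. Speed limits (rad/s): [2.22, 2.22, 2.79, 2.79, 3.14, 3.14, 3.14].

### API

Orientations are given as a unit quaternion [x, y, z, w].
In Python, from bench import read_state, camera, close_job, tips_ahead gives the robot as it stands.
- The arm moves only by the tool arm_command, never from a script. Its argument "commands" is a list that holds one entry, the list of rows, each a list of 7 numbers: the turn, a rotation vector about the tool's x, y, z in rad, then the shift along the tool's x, y, z in m, then the opening in per cent of the stroke, from 0 (shut) to 100 (fully open). In form: [[[rx, ry, rz, x, y, z, claw], ...]]. A call has 1 to 20 rows; each row shifts and turns the commanded pose from where the row before left it, along the tool's axes as they then stand; what a row does not reach is not made up. A row lasts 1/8 s, in which the tool goes at most 62.5 mm and 10.7 degrees, less where a joint would pass 70% of its speed; a pose out of reach is approached as far as the arm can. A call with a gripper value outside its range is refused whole. The fingers move at their own pace and stop on an object; "newtons" is the grip in N (left out, the last holds). Time passes only in rows, so rows that do not move let the fingers close. It gives the time, the measured TCP pose, the force and the opening at its end, in the units of the state.
- read_state(): the state, without advancing time (a new reading comes with each control period).
- camera(name): name is "scene" or "top"; returns a dict with "frame" (420x560x3 uint8, red, green, blue), "vfov" (degrees; the focal length in pixels is half the picture's height over the tangent of half this angle, whatever the lens; pixels are square), "cx", "cy" (the principal point, pixels), "R" (3x3) and "t" (3): a world point X has camera coordinates R X + t. Camera axes: x right, y down, z forward; pixel columns grow to the right and rows downward; lengths in m; the calibration is good to about 2 mm. A picture is of the moment at which its call begins. There is no depth.
- close_job(): hands the job in, once; it reports no verdict.
The state is a dict: "time": time; "joint_positions": joint angles; "joint_vel": joint speeds; "joint_torque": joint torques, N m; "ee_pos": TCP position; "eef_rot": TCP orientation; "ft_force": force on the tool from outside, world axes, zero at the start; "torque": the same for the moment, N m; "width": finger opening in m.
Only numpy, scipy, OpenCV 4.12 (cv2) and the standard library are available. Lean on these libraries where they do the work, as an engineer would, in place of code of your own. Each camera call takes 0.05 s, during which the arm holds its last target.

## Working session

There is one attempt and no reset: what is moved stays moved. The work goes in short steps, Python scripts to look and compute and a tool call to move; the robot and the scene stay as the last step left them, time stands still between calls to the robot, and variables do not carry over. Pictures are saved under pics/ and viewed, and the job is handed in when it is done.

Besides the shell and the picture viewer there is one more tool, called as name([rows], argument=value, ...), one row to a line, values as JSON. arm_command: Moves the arm, as the interface text tells. Its arguments: {"type":"object","properties":{"commands":{"type":"array"},"newtons":{"type":"number"}},"required":["commands"]}

```bash
ls; mkdir -p pics; python3 - <<'E'
from bench import read_state,camera,tips_ahead
import cv2
print(tips_ahead); s=read_state(); print(s)
for n in("scene","top"):
    c=camera(n); cv2.imwrite(f"pics/{n}0.png",c["frame"][:,:,::-1]); print(n,{k:v for k,v in c.items() if k!="frame"})
E
```

```text
pics
0.008
{'time': 0.0, 'joint_positions': array([ 1.15538467,  0.33287526, -0.06469975,  1.46096889,  0.02162055,
        1.34989576, -0.08849021]), 'joint_vel': array([ 0.00033943, -0.00018162,  0.00027012, -0.00015867,  0.00056063,
        0.00063078, -0.00019906]), 'joint_torque': array([-2.94484914e-05, -6.23244882e+01,  2.46439775e-02, -3.89905000e+01,
       -6.14896207e-02,  3.95705458e-02,  8.49386447e-05]), 'ee_pos': array([ 0.23908161, -0.57704481,  0.22973866]), 'eef_rot': array([ 8.31510563e-01, -5.55508467e-01, -6.26688437e-04, -3.65567907e-04]), 'ft_force': array([-0.18048759,  0.02284096,  0.68544505]), 'torque': array([-0.00142618,  0.03358561, -0.01586069]), 'width': 0.08704785008719278}
scene {'vfov': 48.384951116085986, 'cx': 273.86860552346656, 'cy': 210.68211000855726, 'R': array([[ 0.77160116, -0.63571409, -0.02234369],
       [-0.34357698, -0.3869425 , -0.8557046 ],
       [ 0.53533775,  0.66793944, -0.51698201]]), 't': array([-0.38442928,  0.29738798,  0.53050211])}
top {'vfov': 45.89330225800642, 'cx': 286.36041584102895, 'cy': 209.36666947476462, 'R': array([[-0.02341162, -0.99949807,  0.02134272],
       [-0.98885485,  0.02001201, -0.14753168],
       [ 0.14703052, -0.02455881, -0.98882703]]), 't': array([0.08592591, 0.59826916, 0.84601982])}
```

View pics/scene0.png

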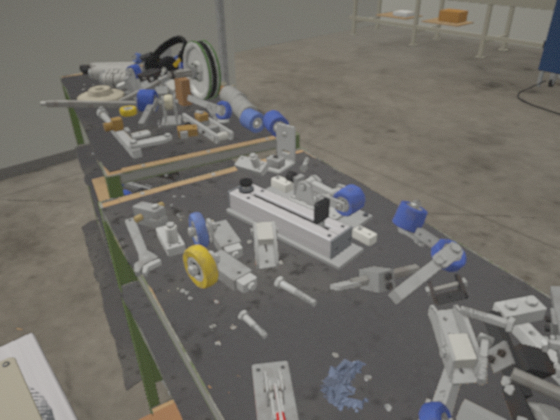

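View pics/top0.png

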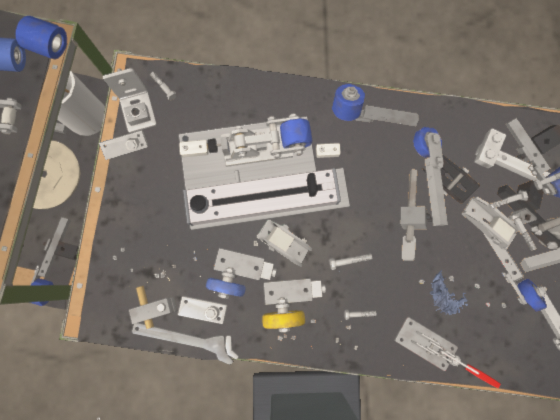

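```bash
python3 - <<'E'
import cv2
a=cv2.imread("pics/top0.png"); cv2.imwrite("pics/topz.png",cv2.resize(a[105:240,170:360],None,fx=4,fy=4,interpolation=cv2.INTER_CUBIC))
a=cv2.imread("pics/scene0.png"); cv2.imwrite("pics/scenez.png",cv2.resize(a[150:270,220:390],None,fx=4.5,fy=4.5,interpolation=cv2.INTER_CUBIC))
E
```

```text
(no output)
```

View pics/topz.png

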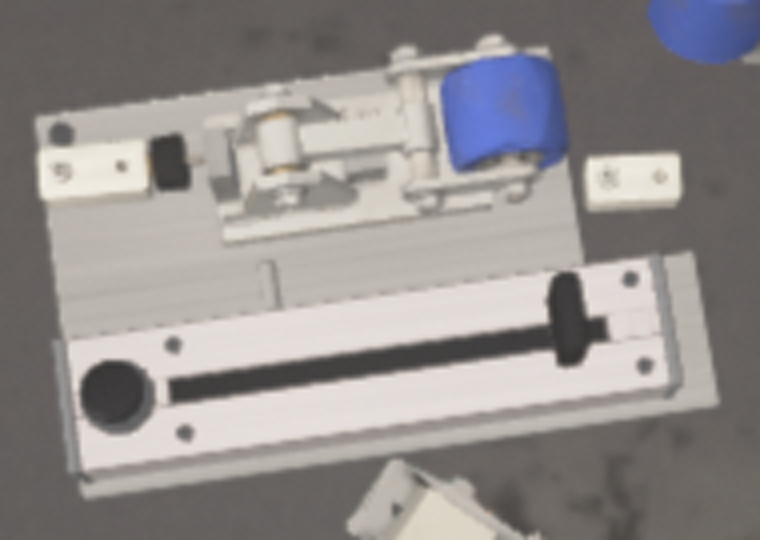

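View pics/scenez.png

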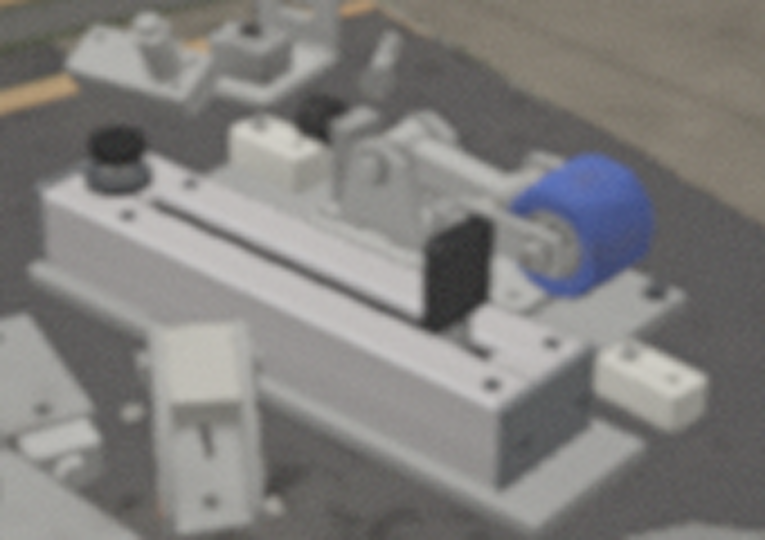

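```bash
cat > h.py <<'E'
import numpy as np,cv2
from bench import read_state,camera
def ray(c,u,v):
    f=210/np.tan(np.radians(c["vfov"])/2); R=c["R"]
    d=R.T@np.array([(u-c["cx"])/f,(v-c["cy"])/f,1]); return -R.T@c["t"],d
def onz(c,u,v,z):
    o,d=ray(c,u,v); return o+d*(z-o[2])/d[2]
def proj(c,X):
    f=210/np.tan(np.radians(c["vfov"])/2); p=c["R"]@X+c["t"]; return np.array([c["cx"]+f*p[0]/p[2],c["cy"]+f*p[1]/p[2]])
def tri(r1,r2):
    A=[];b=[]
    for o,d in(r1,r2):
        d=d/np.linalg.norm(d);P=np.eye(3)-np.outer(d,d);A.append(P);b.append(P@o)
    return np.linalg.lstsq(np.vstack(A),np.hstack(b),rcond=None)[0]
E
python3 - <<'E'
from h import *
T=camera("top");S=camera("scene")
tz=lambda u,v:((u+.5)/4-.5+170,(v+.5)/4-.5+105)
sz=lambda u,v:((u+.5)/4.5-.5+220,(v+.5)/4.5-.5+150)
print("cams",-T["R"].T@T["t"],-S["R"].T@S["t"])
for n,u,v,z in[("corner -x+y",82,497,.01),("-x-y",718,405,.01),("+x+y",35,118,.01),("cut -y",692,252,.01),("+x cut",548,47,.01),
 ("plunger",113,393,.074),("slot+y",170,391,.05),("slot-y",606,328,.05),("leverbot.",570,355,.059),("lever toppt",565,278,.101),("box +x+y",63,342,.05),("box-x+y",75,470,.05),("box+x-y",655,258,.05),("box -x-y",672,388,.05)]:
    print(n,np.round(onz(T,*tz(u,v),z),4))
for n,u,v,z in[("plunger",117,144,.074),("grip topL",427,240,.101),("grip topR",490,222,.101),("topback",465,215,.101),("grip botL",428,325,.059),("grip botR",488,293,.059),("botfrontcorner",440,330,.059)]:
    print("S",n,np.round(onz(S,*sz(u,v),z),4))
print("tri plunger",tri(ray(T,*tz(113,393)),ray(S,*sz(117,144))))
E
```

```text
cams [0.46922229 0.09468745 0.92299703] [ 0.11480393 -0.48365834  0.52014675]
corner -x+y [0.5722 0.2502 0.01  ]
-x-y [ 0.6092 -0.0454  0.01  ]
+x+y [0.7533 0.2733 0.01  ]
cut -y [ 0.6826 -0.0362  0.01  ]
+x cut [0.7844 0.0289 0.01  ]
plunger [0.6099 0.2262 0.074 ]
slot+y [0.6143 0.2047 0.05  ]
slot-y [0.639  0.0096 0.05  ]
leverbot. [0.6254 0.0269 0.059 ]
lever toppt [0.651  0.0313 0.101 ]
box +x+y [0.6373 0.2522 0.05  ]
box-x+y [0.5798 0.2465 0.05  ]
box+x-y [ 0.6708 -0.0136  0.05  ]
box -x-y [ 0.6112 -0.019   0.05  ]
S plunger [0.6069 0.2211 0.074 ]
S grip topL [0.6198 0.0304 0.101 ]
S grip topR [0.6484 0.0241 0.101 ]
S topback [0.645  0.0347 0.101 ]
S grip botL [0.6232 0.032  0.059 ]
S grip botR [0.659  0.0334 0.059 ]
S botfrontcorner [0.6242 0.0261 0.059 ]
tri plunger [0.61061292 0.22666452 0.07051621]
```

arm_command([
  [[0, 0, -0.186, 0, 0, 0, 0], [0, 0, -0.186, 0, 0, 0, 0], [0, 0, -0.186, 0, 0, 0, 0], [0, 0, -0.186, 0, 0, 0, 0], [0, 0, -0.186, 0, 0, 0, 0], [0, 0, -0.186, 0, 0, 0, 0], [0, 0, -0.186, 0, 0, 0, 0], [0, 0, 0, 0.0392, -0.0433, 0, 0], [0, 0, 0, 0.0392, -0.0433, 0, 0], [0, 0, 0, 0.0392, -0.0433, 0, 0], [0, 0, 0, 0.0392, -0.0433, 0, 0], [0, 0, 0, 0.0392, -0.0433, 0, 0], [0, 0, 0, 0.0392, -0.0433, 0, 0], [0, 0, 0, 0.0392, -0.0433, 0, 0], [0, 0, 0, 0.0392, -0.0433, 0, 0], [0, 0, 0, 0.0392, -0.0433, 0, 0], [0, 0, 0, 0.0392, -0.0433, 0, 0], [0, 0, 0, 0.0392, -0.0433, 0, 0], [0, 0, 0, 0.0392, -0.0433, 0, 0], [0, 0, 0, 0, 0, 0, 0]],
], newtons=10)

```text
time: 2.7
ee_pos: [0.6425, 0.0024, 0.2297]
eef_rot: [0.998, 0.066, -0.0, -0.002]
ft_force: [-1.0, 0.4, -0.2]
width: 0.0006
```

arm_command([
  [[0, 0, 0, 0, 0.006, 0, 0], [0, 0, 0, 0, 0, 0.03, 0], [0, 0, 0, 0, 0, 0.03, 0], [0, 0, 0, 0, 0, 0.03, 0], [0, 0, 0, 0, 0, 0.03, 0], [0, 0, 0, 0, 0, 0.02, 0], [0, 0, 0, 0, 0, 0.012, 0], [0, 0, 0, 0, 0, 0, 0], [0, 0, 0, 0, 0, 0, 0]],
])

```text
time: 3.82
ee_pos: [0.6432, -0.0096, 0.0797]
eef_rot: [0.998, 0.062, 0.001, 0.0]
ft_force: [-0.3, -0.8, 0.0]
width: 0.0004
```

```bash
python3 - <<'E'
from h import *
s=read_state(); print(s["ee_pos"],s["eef_rot"],s["ft_force"])
T=camera("top");S=camera("scene")
X=np.array([.6412,-.0033]);print(proj(T,s["ee_pos"]+[0,0,-.008]),proj(S,s["ee_pos"]+[0,0,-.008]))
a=cv2.resize(T["frame"][120:240,230:360,::-1],None,fx=3,fy=4.5*2/3,interpolation=2);b=cv2.resize(S["frame"][130:250,260:390,::-1],None,fx=3,fy=3,interpolation=2)
cv2.imwrite("pics/p1.png",np.hstack([a,b]))
E
```

```text
[ 0.64316367 -0.00961016  0.07965914] [9.98081265e-01 6.19124566e-02 7.89874081e-04 1.07526439e-04] [-0.3385021  -0.81752585  0.00192682]
[333.11485988 181.71950971] [339.28495432 221.25899585]
```

View pics/p1.png

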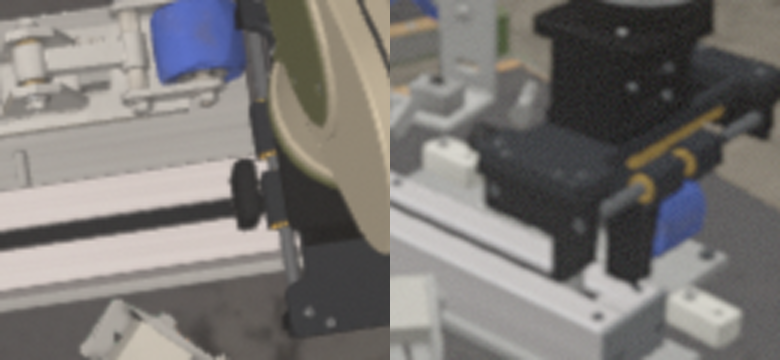

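arm_command([
  [[0, 0, 0, 0, -0.007, 0, 0], [0, 0, 0, 0, -0.007, 0, 0], [0, 0, 0, 0, 0, 0, 0]],
])

```text
time: 4.3
ee_pos: [0.6407, 0.0057, 0.0787]
eef_rot: [0.998, 0.063, 0.0, -0.0]
ft_force: [-0.1, -0.4, -0.3]
width: 0.0007
```

arm_command([
  [[0, 0, 0, 0, -0.003, 0, 0], [0, 0, 0, 0, 0, 0, 0]],
])

```text
time: 4.55
ee_pos: [0.6404, 0.0075, 0.0785]
eef_rot: [0.998, 0.062, 0.0, -0.0]
ft_force: [0.1, 0.3, -0.1]
width: 0.0006
```

arm_command([
  [[0, 0, 0, 0, -0.003, 0, 0], [0, 0, 0, 0, 0, 0, 0]],
])

```text
time: 4.8
ee_pos: [0.64, 0.0106, 0.0785]
eef_rot: [0.998, 0.062, 0.0, -0.0]
ft_force: [0.6, -0.2, -0.4]
width: 0.0007
```

arm_command([
  [[0, 0, 0, 0, -0.003, 0, 0], [0, 0, 0, 0, 0, 0, 0]],
])

```text
time: 5.05
ee_pos: [0.6396, 0.0135, 0.0786]
eef_rot: [0.998, 0.062, 0.0, 0.0]
ft_force: [0.7, 1.1, -0.4]
width: 0.0004
```

arm_command([
  [[0, 0, 0, 0, -0.003, 0, 0], [0, 0, 0, 0, 0, 0, 0]],
])

```text
time: 5.3
ee_pos: [0.6392, 0.0165, 0.0785]
eef_rot: [0.998, 0.062, -0.0, -0.0]
ft_force: [-0.0, 0.9, 0.1]
width: 0.0005
```

```bash
python3 - <<'E'
from h import *
T=camera("top")
cv2.imwrite("pics/p2.png",cv2.resize(T["frame"][150:230,250:360,::-1],None,fx=5,fy=5,interpolation=2))
E
```

```text
(no output)
```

View pics/p2.png

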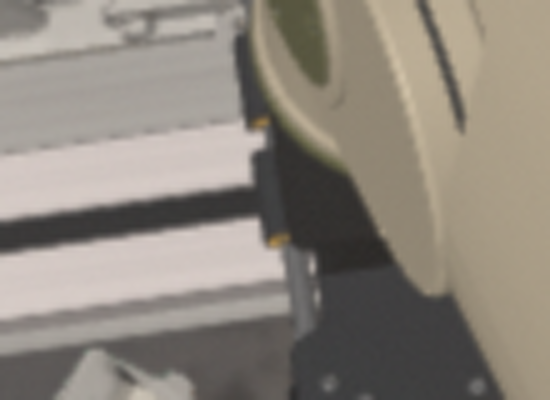

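arm_command([
  [[0, 0, 0, 0, -0.002, 0, 0], [0, 0, 0, 0, 0, 0, 0]],
])

```text
time: 5.6
ee_pos: [0.6391, 0.0184, 0.0786]
eef_rot: [0.998, 0.062, 0.0, -0.0]
ft_force: [-0.8, 0.1, -0.2]
width: 0.0005
```

```bash
python3 - <<'E'
from h import *
T=camera("scene")
cv2.imwrite("pics/p3.png",cv2.resize(T["frame"][150:260,270:390,::-1],None,fx=5,fy=5,interpolation=2))
E
```

```text
(no output)
```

View pics/p3.png

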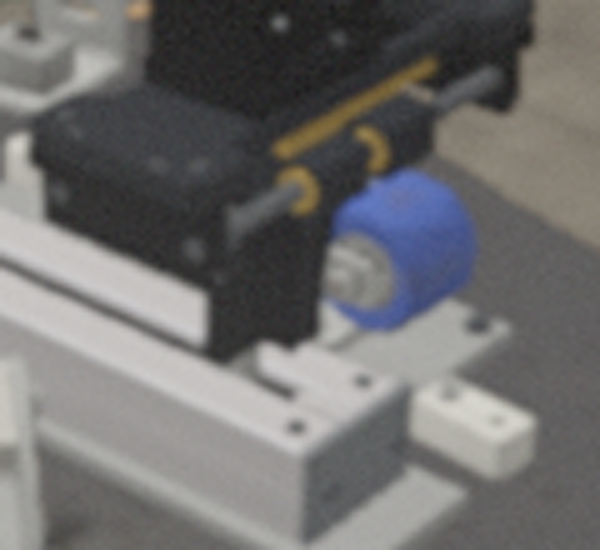

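arm_command([
  [[0, 0, 0, 0, -0.002, 0, 0], [0, 0, 0, 0, 0, 0, 0]],
])

```text
time: 5.9
ee_pos: [0.6388, 0.0204, 0.0786]
eef_rot: [0.998, 0.062, 0.0, -0.0]
ft_force: [-0.2, 0.6, 0.5]
width: 0.0003
```

arm_command([
  [[0, 0, 0, 0, -0.002, 0, 0], [0, 0, 0, 0, 0, 0, 0]],
])

```text
time: 6.15
ee_pos: [0.6385, 0.0225, 0.0785]
eef_rot: [0.998, 0.062, 0.0, -0.0]
ft_force: [-0.4, -0.7, 0.1]
width: 0.0003
```

arm_command([
  [[0, 0, 0, 0, -0.002, 0, 0], [0, 0, 0, 0, 0, 0, 0]],
])

```text
time: 6.4
ee_pos: [0.6383, 0.0245, 0.0786]
eef_rot: [0.998, 0.062, 0.0, -0.0]
ft_force: [-0.7, -0.1, -0.6]
width: -0.0002
```

arm_command([
  [[0, 0, 0, 0, -0.002, 0, 0], [0, 0, 0, 0, 0, 0, 0]],
])

```text
time: 6.65
ee_pos: [0.638, 0.0264, 0.0785]
eef_rot: [0.998, 0.062, 0.0, -0.0]
ft_force: [0.1, -0.4, 0.2]
width: 0.0003
```

arm_command([
  [[0, 0, 0, 0, -0.002, 0, 0], [0, 0, 0, 0, 0, 0, 0]],
])

```text
time: 6.9
ee_pos: [0.6378, 0.0284, 0.0785]
eef_rot: [0.998, 0.062, 0.0, -0.0]
ft_force: [-0.3, -0.1, 0.4]
width: 0.0005
```

arm_command([
  [[0, 0, 0, 0, -0.002, 0, 0], [0, 0, 0, 0, 0, 0, 0]],
])

```text
time: 7.15
ee_pos: [0.6377, 0.0294, 0.0786]
eef_rot: [0.998, 0.062, 0.0, 0.0]
ft_force: [-0.4, -3.5, 0.9]
width: 0.0008
```

arm_command([
  [[0, 0, 0, 0, -0.002, 0, 0], [0, 0, 0, 0, 0, 0, 0]],
])

```text
time: 7.4
ee_pos: [0.6376, 0.0299, 0.0786]
eef_rot: [0.998, 0.061, 0.0, 0.001]
ft_force: [0.3, -7.9, 1.2]
width: 0.0005
```

arm_command([
  [[0, 0, 0, 0, -0.002, 0, 0], [0, 0, 0, 0, 0, 0, 0]],
])

```text
time: 7.65
ee_pos: [0.6375, 0.0307, 0.0786]
eef_rot: [0.998, 0.061, 0.0, 0.002]
ft_force: [0.7, -10.2, 2.0]
width: 0.0006
```

arm_command([
  [[0, 0, 0, 0, -0.002, 0, 0], [0, 0, 0, 0, 0, 0, 0]],
])

```text
time: 7.9
ee_pos: [0.637, 0.0347, 0.0786]
eef_rot: [0.998, 0.061, 0.0, 0.001]
ft_force: [-0.4, -4.5, 1.2]
width: 0.0005
```

arm_command([
  [[0, 0, 0, 0, -0.002, 0, 0], [0, 0, 0, 0, 0, 0, 0]],
])

```text
time: 8.15
ee_pos: [0.6365, 0.0394, 0.0786]
eef_rot: [0.998, 0.062, 0.0, -0.001]
ft_force: [-0.3, 0.9, -0.3]
width: 0.0005
```

arm_command([
  [[0, 0, 0, 0, -0.002, 0, 0], [0, 0, 0, 0, 0, 0, 0]],
])

```text
time: 8.4
ee_pos: [0.6362, 0.0409, 0.0785]
eef_rot: [0.998, 0.062, 0.0, -0.0]
ft_force: [-0.1, 0.6, 0.3]
width: 0.0005
```

arm_command([
  [[0, 0, 0, 0, -0.002, 0, 0], [0, 0, 0, 0, -0.002, 0, 0], [0, 0, 0, 0, 0, 0, 0]],
])

```text
time: 8.78
ee_pos: [0.6358, 0.0443, 0.0786]
eef_rot: [0.998, 0.062, 0.0, -0.0]
ft_force: [-0.7, -0.4, -0.0]
width: 0.0003
```

arm_command([
  [[0, 0, 0, 0, -0.002, 0, 0], [0, 0, 0, 0, 0, 0, 0]],
])

```text
time: 9.02
ee_pos: [0.6356, 0.0462, 0.0786]
eef_rot: [0.998, 0.062, 0.0, -0.0]
ft_force: [0.2, 0.1, 0.3]
width: 0.0003
```

arm_command([
  [[0, 0, 0, 0, -0.002, 0, 0], [0, 0, 0, 0, 0, 0, 0]],
])

```text
time: 9.28
ee_pos: [0.6354, 0.0481, 0.0785]
eef_rot: [0.998, 0.062, 0.0, 0.0]
ft_force: [0.4, 0.5, 0.1]
width: 0.0003
```

arm_command([
  [[0, 0, 0, 0, -0.002, 0, 0], [0, 0, 0, 0, 0, 0, 0]],
])

```text
time: 9.52
ee_pos: [0.6352, 0.0493, 0.0786]
eef_rot: [0.998, 0.062, 0.0, 0.0]
ft_force: [-0.2, -3.3, 1.3]
width: 0.0008
```

arm_command([
  [[0, 0, 0, 0, -0.002, 0, 0], [0, 0, 0, 0, 0, 0, 0]],
])

```text
time: 9.78
ee_pos: [0.6351, 0.0498, 0.0786]
eef_rot: [0.998, 0.061, 0.0, 0.001]
ft_force: [0.5, -6.3, 1.9]
width: 0.0009
```

Second pin at y≈0.0495, exactly 20 mm on as expected.

arm_command([
  [[0, 0, 0, 0, -0.002, 0, 0], [0, 0, 0, 0, 0, 0, 0]],
])

```text
time: 10.02
ee_pos: [0.635, 0.0505, 0.0786]
eef_rot: [0.998, 0.061, -0.0, 0.002]
ft_force: [0.8, -10.3, 2.8]
width: 0.0003
```

arm_command([
  [[0, 0, 0, 0, -0.002, 0, 0], [0, 0, 0, 0, 0, 0, 0]],
])

```text
time: 10.28
ee_pos: [0.6345, 0.0545, 0.0786]
eef_rot: [0.998, 0.061, 0.0, 0.001]
ft_force: [0.1, -5.0, 0.5]
width: 0.0
```

arm_command([
  [[0, 0, 0, 0, -0.002, 0, 0], [0, 0, 0, 0, 0, 0, 0]],
])

```text
time: 10.52
ee_pos: [0.634, 0.0591, 0.0786]
eef_rot: [0.998, 0.062, 0.0, -0.001]
ft_force: [-0.3, 1.0, 0.1]
width: 0.0007
```

arm_command([
  [[0, 0, 0, 0, -0.002, 0, 0], [0, 0, 0, 0, 0, 0, 0]],
])

```text
time: 10.78
ee_pos: [0.6338, 0.0608, 0.0786]
eef_rot: [0.998, 0.062, 0.0, -0.0]
ft_force: [-0.2, 0.2, 0.8]
width: 0.0004
```

arm_command([
  [[0, 0, 0, 0, -0.002, 0, 0], [0, 0, 0, 0, 0, 0, 0]],
])

```text
time: 11.02
ee_pos: [0.6336, 0.0622, 0.0785]
eef_rot: [0.998, 0.062, -0.0, -0.0]
ft_force: [-0.4, -0.6, 0.3]
width: 0.0008
```

Second click done. On to the third pin, expected at y≈0.069.

arm_command([
  [[0, 0, 0, 0, -0.002, 0, 0], [0, 0, 0, 0, -0.002, 0, 0], [0, 0, 0, 0, 0, 0, 0]],
])

```text
time: 11.4
ee_pos: [0.6331, 0.0662, 0.0786]
eef_rot: [0.998, 0.062, 0.0, -0.0]
ft_force: [0.3, 0.1, -0.7]
width: 0.0002
```

arm_command([
  [[0, 0, 0, 0, -0.002, 0, 0], [0, 0, 0, 0, 0, 0, 0]],
])

```text
time: 11.65
ee_pos: [0.6329, 0.068, 0.0786]
eef_rot: [0.998, 0.062, 0.0, 0.0]
ft_force: [0.2, -0.1, -0.2]
width: 0.0002
```

arm_command([
  [[0, 0, 0, 0, -0.002, 0, 0], [0, 0, 0, 0, 0, 0, 0]],
])

```text
time: 11.9
ee_pos: [0.6327, 0.0691, 0.0785]
eef_rot: [0.998, 0.062, -0.0, 0.0]
ft_force: [-0.5, -4.2, 0.6]
width: 0.0005
```

arm_command([
  [[0, 0, 0, 0, -0.002, 0, 0], [0, 0, 0, 0, 0, 0, 0]],
])

```text
time: 12.15
ee_pos: [0.6326, 0.0697, 0.0786]
eef_rot: [0.998, 0.061, -0.0, 0.001]
ft_force: [0.9, -7.4, 1.4]
width: 0.0008
```

arm_command([
  [[0, 0, 0, 0, -0.002, 0, 0], [0, 0, 0, 0, 0, 0, 0]],
])

```text
time: 12.4
ee_pos: [0.6325, 0.0704, 0.0786]
eef_rot: [0.998, 0.061, -0.0, 0.002]
ft_force: [-0.6, -9.4, 3.5]
width: 0.0005
```

arm_command([
  [[0, 0, 0, 0, -0.002, 0, 0], [0, 0, 0, 0, 0, 0, 0]],
])

```text
time: 12.65
ee_pos: [0.6321, 0.0743, 0.0786]
eef_rot: [0.998, 0.061, 0.0, 0.001]
ft_force: [0.2, -3.9, 1.0]
width: 0.0005
```

arm_command([
  [[0, 0, 0, 0, -0.002, 0, 0], [0, 0, 0, 0, 0, 0, 0]],
])

```text
time: 12.9
ee_pos: [0.6315, 0.079, 0.0786]
eef_rot: [0.998, 0.062, 0.0, -0.001]
ft_force: [-0.1, -0.1, 0.0]
width: 0.0009
```

arm_command([
  [[0, 0, 0, 0, 0, 0, 0], [0, 0, 0, 0, 0.01, 0, 0], [0, 0, 0, 0, 0.02, 0, 0], [0, 0, 0, 0, 0.015, 0, 0], [0, 0, 0, 0, 0, -0.04, 0], [0, 0, 0, 0, 0, -0.05, 0], [0, 0, 0, 0, 0.04, -0.03, 0], [0, 0, 0, 0, 0.04, 0, 0], [0, 0, 0, 0, 0, 0, 0]],
])

```text
time: 14.02
ee_pos: [0.6473, -0.0524, 0.1985]
eef_rot: [0.998, 0.058, 0.0, 0.001]
ft_force: [0.3, 0.2, -0.6]
width: 0.0003
```

```bash
python3 - <<'E'
from h import *
T=camera("top");S=camera("scene")
a=cv2.resize(T["frame"][150:240,200:330,::-1],None,fx=6,fy=6,interpolation=2);b=cv2.resize(S["frame"][150:260,220:390,::-1],None,fx=4.5,fy=4.5,interpolation=2)
cv2.imwrite("pics/p4.png",a);cv2.imwrite("pics/p5.png",b)
E
```

```text
(no output)
```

View pics/p4.png

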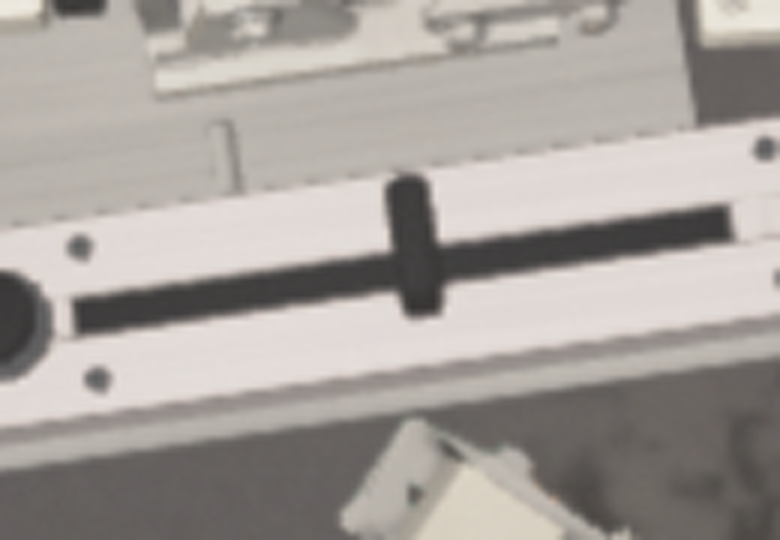

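View pics/p5.png

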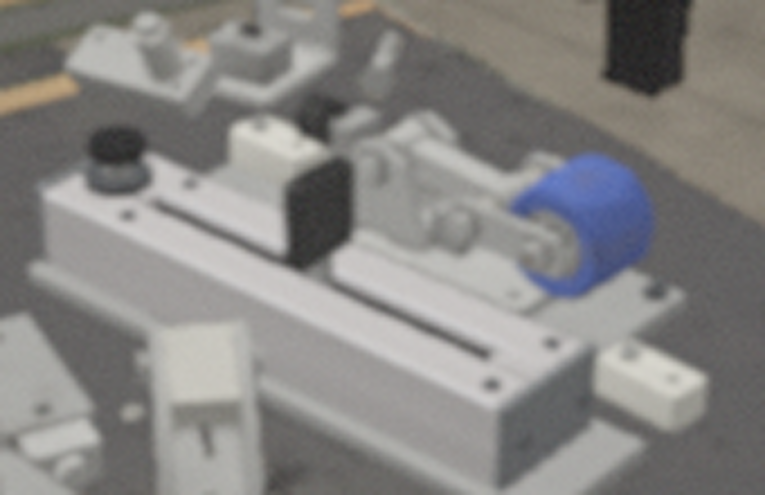

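```bash
python3 - <<'E'
from h import *
T=camera("top")
Y=np.array([-.1242,.9923]);O=np.array([.6751,.1119])
a=onz(T,170+567.5/4-.5,105+319/4,.08);b=onz(T,200+415/6-.5,150+245/6-.5,.08)
print(a,b,(a[:2]-O)@Y,(b[:2]-O)@Y,(b-a)[:2]@Y)
s=read_state();print(s["ee_pos"],s["joint_positions"])
E
```

```text
[0.63682437 0.02937685 0.08      ] [0.62841888 0.10353559 0.08      ] -0.07713388524497822 -0.0025022111533316654 0.07463167409164655
[ 0.64684528 -0.04599581  0.19832124] [ 0.45217578  0.47299205 -0.62314289  1.41001577  0.27547668  1.34657547
 -0.05566327]
```

arm_command([
  [[0, 0, 0, 0, -0.046, 0, 0], [0, 0, 0, 0, -0.046, 0, 0], [0, 0, 0, 0, -0.046, 0, 0], [0, 0, 0, 0, -0.046, 0, 0], [0, 0, 0, 0, -0.046, 0, 0], [0, 0, 0, 0, -0.046, 0, 0], [0, 0, 0, 0, 0, 0, 0], [0, 0, 0, 0, 0, 0, 0], [0, 0, 0, 0, 0, 0, 0]],
])

```text
time: 15.3
ee_pos: [0.6133, 0.2264, 0.1985]
eef_rot: [0.998, 0.061, 0.0, 0.0]
ft_force: [-0.5, 0.2, -0.8]
width: 0.0008
```

arm_command([
  [[0, 0, 0, -0.002, 0, 0.03, 0], [0, 0, 0, 0, 0, 0.03, 0], [0, 0, 0, 0, 0, 0.03, 0], [0, 0, 0, 0, 0, 0.015, 0], [0, 0, 0, 0, 0, 0, 0], [0, 0, 0, 0, 0, 0, 0]],
])

```text
time: 16.05
ee_pos: [0.6117, 0.2276, 0.0949]
eef_rot: [0.998, 0.062, 0.001, -0.0]
ft_force: [0.1, 0.2, -0.2]
width: 0.0005
```

arm_command([
  [[0, 0, 0, 0, 0, 0.004, 0], [0, 0, 0, 0, 0, 0.004, 0], [0, 0, 0, 0, 0, 0.004, 0], [0, 0, 0, 0, 0, 0, 0], [0, 0, 0, 0, 0, 0, 0]],
])

```text
time: 16.68
ee_pos: [0.6109, 0.2273, 0.0815]
eef_rot: [0.998, 0.062, -0.0, 0.0]
ft_force: [-0.6, 0.5, 1.1]
width: 0.0003
```

arm_command([
  [[0, 0, 0, 0, 0, 0.003, 0], [0, 0, 0, 0, 0, 0, 0], [0, 0, 0, 0, 0, 0, 0]],
])

```text
time: 17.05
ee_pos: [0.611, 0.2274, 0.0785]
eef_rot: [0.998, 0.062, 0.0, -0.0]
ft_force: [-0.0, 0.7, -0.1]
width: 0.0004
```

arm_command([
  [[0, 0, 0, 0, 0, 0.003, 0], [0, 0, 0, 0, 0, 0, 0], [0, 0, 0, 0, 0, 0, 0]],
])

```text
time: 17.42
ee_pos: [0.6109, 0.2273, 0.0753]
eef_rot: [0.998, 0.062, -0.0, 0.0]
ft_force: [-0.7, 0.5, 0.7]
width: 0.0009
```

arm_command([
  [[0, 0, 0, 0, 0, 0.002, 0], [0, 0, 0, 0, 0, 0, 0]],
])

```text
time: 17.68
ee_pos: [0.611, 0.2273, 0.0745]
eef_rot: [0.998, 0.062, 0.0, 0.0]
ft_force: [-3.9, -1.8, 10.1]
width: 0.0008
```

```bash
python3 - <<'E'
from h import *
S=camera("scene");print(read_state()["ee_pos"])
cv2.imwrite("pics/p6.png",cv2.resize(S["frame"][120:220,210:340,::-1],None,fx=6,fy=6,interpolation=2))
E
```

```text
[0.61098325 0.22733699 0.07446201]
```

View pics/p6.png

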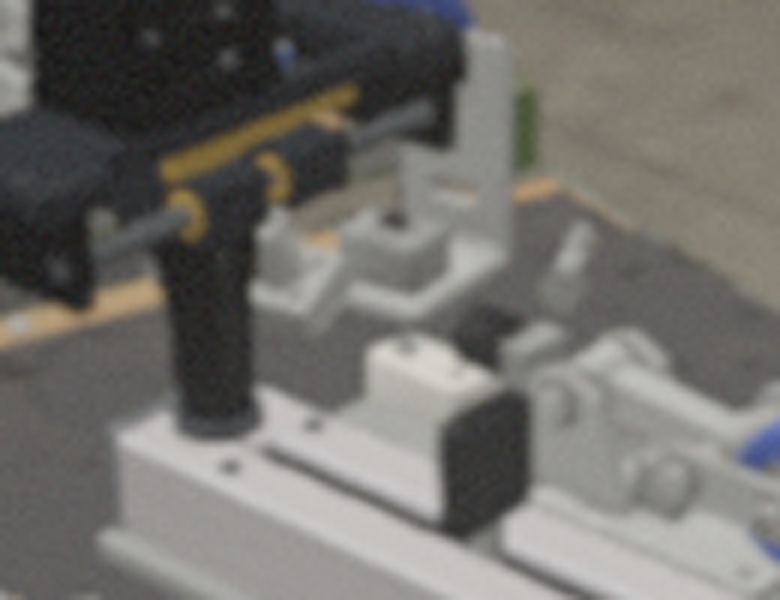

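arm_command([
  [[0, 0, 0, 0, 0, 0.002, 0], [0, 0, 0, 0, 0, 0, 0], [0, 0, 0, 0, 0, 0, 0]],
])

```text
time: 18.1
ee_pos: [0.6111, 0.2274, 0.0743]
eef_rot: [0.998, 0.062, 0.001, 0.0]
ft_force: [-10.5, -5.7, 25.4]
width: 0.0004
```

arm_command([
  [[0, 0, 0, 0, 0, -0.005, 0], [0, 0, 0, 0, 0, -0.02, 0], [0, 0, 0, 0, 0, -0.05, 0], [0, 0, 0, 0, 0, -0.05, 0], [0, 0, 0, -0.05, 0, -0.03, 0], [0, 0, 0, -0.05, 0, 0, 0], [0, 0, 0, -0.05, 0, 0, 0], [0, 0, 0, 0, 0, 0, 0], [0, 0, 0, 0, 0, 0, 0]],
])

```text
time: 19.23
ee_pos: [0.4628, 0.2087, 0.2275]
eef_rot: [0.998, 0.062, 0.001, 0.0]
ft_force: [0.1, -0.3, -0.4]
width: 0.0006
```

```bash
python3 - <<'E'
from h import *
T=camera("top");S=camera("scene")
a=cv2.resize(T["frame"][105:240,170:360,::-1],None,fx=4,fy=4,interpolation=2);b=cv2.resize(S["frame"][150:260,220:390,::-1],None,fx=4.5,fy=4.5,interpolation=2)
cv2.imwrite("pics/p7.png",a);cv2.imwrite("pics/p8.png",b);print(read_state()["ft_force"])
E
```

```text
[0.21238323 0.40627712 0.06123756]
```

View pics/p7.png

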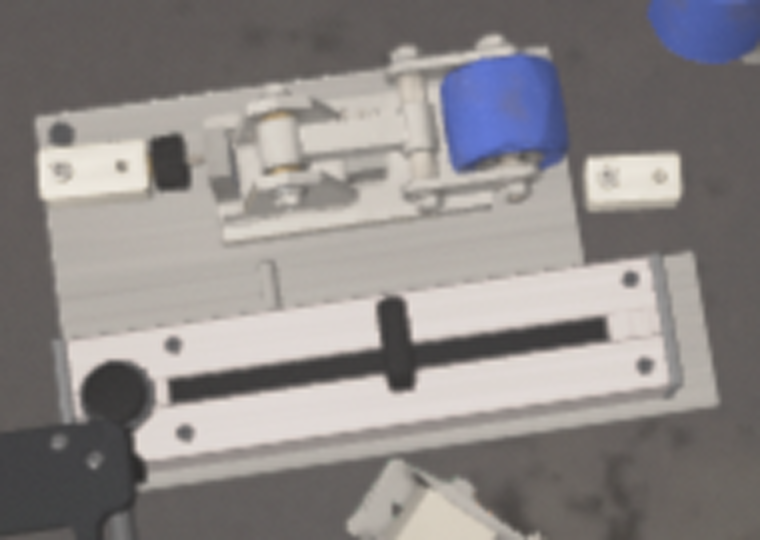

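View pics/p8.png

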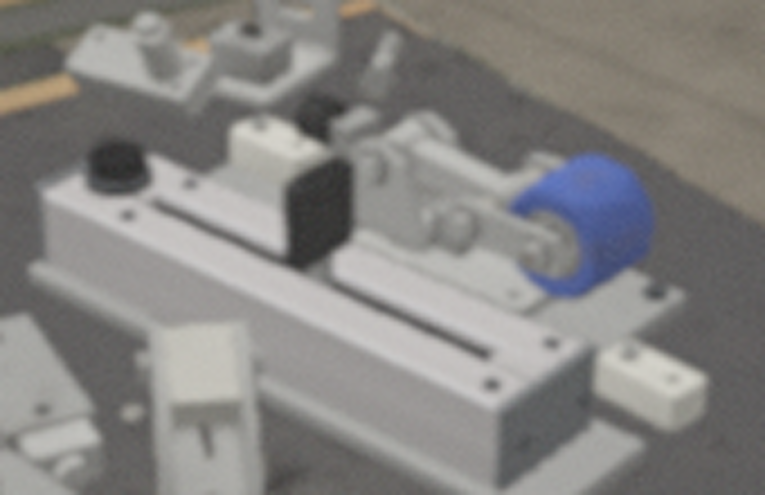

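The plunger is visibly down: its top is at (117,157) in the scene crop, against (117,144) before. The lever still stands at (320,210), and both white blocks are where they were.

```bash
python3 - <<'E'
from bench import close_job
print(close_job())
E
```

```text
the job is handed in; nothing more can be done
None
```

The lever is resting in the third notch, the lock plunger is pressed fully down, and I handed the job in at about 19.5 s of the 61 s allowed.

- **Lever:** I pushed it with shut fingertips in 2 to 3 mm steps. The three pins met the fingers at y ≈ 0.0295, 0.0495 and 0.0695 m, each peaking at about 10 N and then dropping to none. I stopped 9 to 10 mm past the third pin's onset. Pictures put the lever at about 75 mm of travel, roughly 2 mm short of where the fourth pin would be. Force and camera agree on the third notch.
- **Plunger:** it moved down about 8 mm to a hard stop, where I pressed with 25 N. The pictures show it down against the collar.
- **Final checks:** the arm is clear of everything and reads no contact force. The lever had not moved after the plunger was pressed, and both white blocks are where they started. I did not take a close picture of the two bolts at the end; the hand was never brought down near them.

No checks failed or disagreed.

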